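# Change over the tube incubators

## Task

The run in the incubator with the blue handle is over and its door has been left hanging open: push that door back up until it is fully shut. Then pull the door of the incubator with the green handle all the way down so that it can be loaded. Leave the orange-handled incubator shut and the blue tube rack where it is.

Things in the scene. Friction and masses are not known exactly. Their poses are not given: they have to be found in the camera images.
- blue_handle (a point): Middle of the blue bow handle's bar on a white incubator's bottom-hinged door (matching stripe on top); starts open 63-77 deg from upright. All 3 alike: bar 12 mm thick, 100 long, held 45 mm beyond the door's free edge by legs 88 mm apart, so 40 mm above the housing when shut. Axes turn with the door: y along bar and hinge, z from hinge to bar (vertical when shut), x into the housing when shut.
- green_handle (a point): The same point on the green-handled door, starts shut. All 3 doors: hinge line 170 mm from the bar along -z, 45 mm above the bench; panel 125 high x 156 x 14 mm, 0.3 kg; bar swings out and down to a stop at 1.35 rad (77 deg), bar then 82 mm above the bench. Stiff hinge: stays at any angle, takes 3-6 N at the bar. The bar can turn between the jaws, so the gripper may point down throughout.
- orange_handle (a point): The same point on the orange-handled door, starts shut and stays shut. All 3 housings: 200 deep x 160 wide x 175 mm high, fixed to the bench, side by side in any order. On a lowered door, jaws open wider than 40 mm would bring the inner finger onto the door's edge.
- rack_center (a point): Blue plastic tube rack with red-capped tubes, 130 x 80 x 50 mm (caps up to 68 mm), loose on the bench at one side; the point is its centre, 25 mm up, x along its length. To be left alone.

How it is judged:
On the way, in this order (a step that is already met when the one before it is completed fails the run):
1. the blue-handled door is pushed up shut (angle between blue_handle's own z axis and vertical below 0.17 rad), for 0.2 s.
2. then the green-handled door is pulled down open (angle between green_handle's own z axis and vertical above 1.15 rad), for 0.2 s.
At the end, for the whole second after the job is handed in: The blue-handled door is shut (within 0.17 rad, 10 degrees, of upright), the green-handled door is down (more than 1.15 rad, 66 degrees, from upright; its stop is at 77), the orange-handled door is shut (within 0.17 rad) and the tube rack is within 30 mm of where it was (angle between each of blue_handle, orange_handle's own z axis and vertical below 0.17 rad and angle between green_handle's own z axis and vertical above 1.15 rad and distance of rack_center from where it was at the start of the episode below 0.03 m); the robot touches nothing.
It fails at once if the orange-handled door is pulled open (more than 0.17 rad) (angle between orange_handle's own z axis and vertical above 0.17 rad).
It fails at once if the tube rack is moved by more than 30 mm (distance of rack_center from where it was at the start of the episode above 0.03 m).
It also fails if it takes over 48 s, if anything falls off the work surface, if the arm or the gripper's body presses on something with over 40 N, if the wrist force passes 120 N, or if a joint passes its speed limit or range.

## Robot

A 6-joint arm with a two-finger parallel gripper is mounted at the origin on the work surface. World frame = base frame: x ahead of the robot, y to its left, z up, the work surface at z = 0. Lengths are in m, angles in rad, forces in N, time in s.
With the tool pointing down it reaches from about 0.375 to 0.9 m from the base axis. Payload 3.1 kg.
Tool frame: the origin (TCP) lies at the very end of the fingers, on their centre line; the grasp point (between the pads) lies 19 mm behind it (manip.pinch_z is the distance from the TCP to the grasp point, in m); z points along the fingers, y is the direction in which the jaws open and shut (so a half turn about z gives the same grasp; the last joint's range is limited). The gripper opens to 85 mm and grips with 20 to 120 N. Pads are 22 mm wide; open, the fingers measure 114 mm over their backs; the gripper's body (76 mm by 85 mm) begins 54 mm behind the grasp point. The pads swing forward as they close: fully open they stand 13 mm farther back than shut.
Start: joints at [-1.353, 0.527, 1.433, -0, 1.181, -0.178], TCP at [0.241, -0.577, 0.231] pointing down, gripper open.
Joint ranges: [-3.08, 3.08], [-0.75, 2.2], [0.22, 2.44], [-1.43, 4.57], [0, 2.65], [-2.85, 2.85]. Speed limits (rad/s): [2.79, 2.79, 3.14, 3.14, 3.14, 3.14].

## Interface

Orientations are given as a unit quaternion [x, y, z, w].
In Python, from station import manip gives the robot as it stands.
- The arm moves only by the tool drive_tool, never from a script. Its argument "increments" is a list of rows, each a list of 7 numbers: the closure in counts, from 0 (fully open) to 255 (shut), then the shift along the tool's x, y, z in cm, then the turn, a rotation vector about the tool's x, y, z in rad. A call has 1 to 20 rows; each row is the pose to reach, as a shift and turn from the pose commanded when the call began, along the tool's axes at that moment; what a row does not reach only later rows make up. A row lasts 1/10 s, in which the tool goes at most 50 mm and 8.59 degrees, less where a joint would pass 70% of its speed; a pose out of reach is approached as far as the arm can. A call with a gripper value outside its range is refused whole. The fingers move at their own pace and stop on an object; "force" is the grip in N (left out, the last holds). Time passes only in rows, so rows that repeat a pose let the fingers close. It gives the time, the measured TCP pose, the force and the opening at its end, in the units of the state.
- manip.sense(): the state, without advancing time (a new reading comes with each control period).
- manip.snapshot(name): name is "scene" or "top" or "wrist"; returns the picture (480x640x3 uint8, red, green, blue); there is no depth.
- manip.camera_model(name): a dict with "mtx" (3x3 intrinsics, pixels), "k1" (the pictures are not rectified: a ray, as slopes to the right and down, at radius r is drawn at 1 + k1 r^2 times it, then the intrinsics apply), "cam_to_world" (4x4, takes a point from camera to world coordinates). Camera axes: x right, y down, z forward; pixel columns grow to the right and rows downward; lengths in m; the calibration is good to about 2 mm. A picture is of the moment at which its call begins: read the wrist's pose just before it. camera_model takes no time and is no camera call; for the wrist camera it gives the pose at the moment of the call.
- manip.sign_off(): hands the job in, once; it reports no verdict.
The state is a dict: "t": time; "q": joint angles; "qd": joint speeds; "tau": joint torques, N m; "tcp_pos": TCP position; "tool_rot": TCP orientation; "force": force on the tool from outside, world axes, zero at the start; "ft_torque": the same for the moment, N m; "finger_gap": opening from 0.0 (shut) to 1.0 (fully open).
Only numpy, scipy, OpenCV 4.12 (cv2) and the standard library are available. Lean on these libraries where they do the work, as an engineer would, in place of code of your own. Each camera call takes 0.05 s, during which the arm holds its last target. There are 200 camera calls.

## Working session

There is one attempt and no reset: what is moved stays moved. The work goes in short steps, Python scripts to look and compute and a tool call to move; the robot and the scene stay as the last step left them, time stands still between calls to the robot, and variables do not carry over. Pictures are saved under pics/ and viewed, about 8 in all and at most 12, crops included, and the job is handed in when it is done.

Besides the shell and the picture viewer there is one more tool, called after "Request:" as name(argument=value, ...), one argument or row to a line, values as JSON. drive_tool: Moves the arm, as the interface text tells. Its arguments: {"type":"object","properties":{"increments":{"type":"array","items":{"type":"array","items":{"type":"number"}}},"force":{"type":"number"}},"required":["increments"]}

```bash
mkdir -p pics; ls; python3 - <<'E'
from station import manip
import cv2, json
s=manip.sense();print(s)
for n in("scene","top"):
    im=manip.snapshot(n);cv2.imwrite(f"pics/{n}0.png",im[:,:,::-1])
    m=manip.camera_model(n);print(n,m)
E
```

```text
pics
{'t': 0.0, 'q': array([-1.35350845e+00,  5.28465992e-01,  1.43391348e+00,  2.64895892e-05,
        1.18140378e+00, -1.78471572e-01]), 'qd': array([-0.00059584, -0.00040352,  0.00062024, -0.00038259,  0.00039055,
        0.00040266]), 'tau': array([-1.40093449e-03, -4.42351055e+01, -1.78028655e+01, -1.70783678e-04,
        8.47500603e-03,  1.60918557e-05]), 'tcp_pos': array([ 0.24083538, -0.57595252,  0.23033018]), 'tool_rot': array([ 9.80486011e-01,  1.96585815e-01, -9.01097633e-06, -1.09533274e-03]), 'force': array([0.99981863, 0.16681523, 0.10204477]), 'ft_torque': array([-0.00080655,  0.05888766,  0.01277214]), 'finger_gap': 1.0019137206244317}
scene {'mtx': array([[597.36159159,   0.        , 314.75975879],
       [  0.        , 597.36159159, 240.42187045],
       [  0.        ,   0.        ,   1.        ]]), 'k1': -0.08621875088679605, 'cam_to_world': array([[-0.81605866,  0.47101177, -0.33495698,  1.13449372],
       [ 0.57786236,  0.65378127, -0.48851321,  0.82310034],
       [-0.01110687, -0.59221446, -0.80570383,  1.50082661],
       [ 0.        ,  0.        ,  0.        ,  1.        ]])}
top {'mtx': array([[575.15038874,   0.        , 325.41946876],
       [  0.        , 575.15038874, 237.49740741],
       [  0.        ,   0.        ,   1.        ]]), 'k1': 0.0155051268761839, 'cam_to_world': array([[-0.00883689, -0.9815755 ,  0.19087024,  0.28297971],
       [-0.99987538,  0.01117082,  0.01115526, -0.01266765],
       [-0.0130819 , -0.19074787, -0.98155189,  1.57550985],
       [ 0.        ,  0.        ,  0.        ,  1.        ]])}
```

View pics/scene0.png

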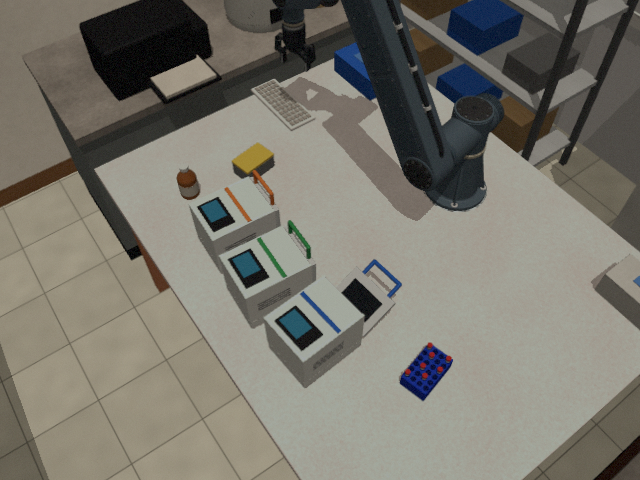

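View pics/top0.png

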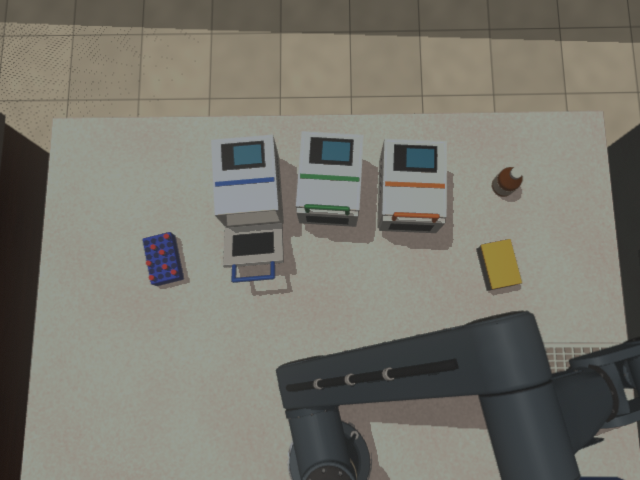

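The blue-handled door (left, top-view bar at about (253,277)) is open. Green (327,209) and orange (415,216) are shut, and the rack is at the far left (162,260). Next I measure the bars and stripes.

```bash
cat > h.py <<'E'
import cv2, numpy as np
def rays(m,px):
    p=cv2.undistortPoints(np.array(px,float).reshape(-1,1,2),m["mtx"],np.array([m["k1"],0,0,0.])).reshape(-1,2)
    T=m["cam_to_world"]; return T[:3,3],np.c_[p,np.ones(len(p))]@T[:3,:3].T
def onplane(m,px,z):
    o,d=rays(m,px); return o+d*((z-o[2])/d[:,2])[:,None]
HUE=dict(blue=(105,125),green=(55,85),orange=(5,18))
def mask(im,c,box,s=110,v=50):
    x0,y0,x1,y1=box; h=cv2.cvtColor(im,cv2.COLOR_RGB2HSV); lo,hi=HUE[c]
    k=cv2.inRange(h,(lo,s,v),(hi,255,255)); o=np.zeros_like(k); o[y0:y1,x0:x1]=k[y0:y1,x0:x1]; return o
def pts(k): return np.argwhere(k)[:,::-1].astype(float)
def tri(ma,pa,mb,pb):
    (o,d),(p,e)=rays(ma,[pa]),rays(mb,[pb]); d,e=d[0],e[0]
    t=np.linalg.lstsq(np.c_[d,-e],p-o,rcond=None)[0]; a,b=o+t[0]*d,p+t[1]*e
    return (a+b)/2,np.linalg.norm(a-b)
E
python3 - <<'E'
from station import manip
from h import *
m=manip.camera_model("top"); im=cv2.imread("pics/top0.png")[:,:,::-1].copy()
B=dict(blue=((210,174,280,192),(225,258,280,285)),green=((295,170,362,184),(300,202,352,218)),orange=((380,178,448,190),(388,208,442,224)))
for c,(s,h) in B.items():
    P=pts(mask(im,c,s)); W=onplane(m,P,.175)
    a,b=W[P[:,0]<P[:,0].min()+3].mean(0),W[P[:,0]>P[:,0].max()-3].mean(0)
    print(c,"stripe",a.round(3),b.round(3),"len",np.linalg.norm(a-b).round(3),"yaw",np.degrees(np.arctan2(a[1]-b[1],a[0]-b[0])).round(1))
    Q=pts(mask(im,c,h)); print(" bar px range",Q.min(0),Q.max(0),len(Q))
    for z in ([.215] if c!="blue" else [.09,.105,.12]):
        (cx,cy),(w,hh),an=r=cv2.minAreaRect(Q.astype(np.float32)); box=cv2.boxPoints(r)
        V=onplane(m,box,z); print(" z",z,"corners",V[:,:2].round(3).tolist(),"mid",V.mean(0).round(3))
sm=manip.camera_model("scene"); si=cv2.imread("pics/scene0.png")[:,:,::-1].copy()
for c,box in dict(blue=(355,255,405,300),green=(284,218,315,260),orange=(248,166,278,206)).items():
    Q=pts(mask(si,c,box)); print(c,"scene",len(Q),cv2.boxPoints(cv2.minAreaRect(Q.astype(np.float32))).round(0).tolist())
t=cv2.resize(im[120:300,130:460],None,fx=2.4,fy=2.4,interpolation=cv2.INTER_CUBIC)
cv2.imwrite("pics/topcrop.png",t[:,:,::-1])
E
```

```text
blue stripe [0.698 0.277 0.175] [0.708 0.137 0.175] len 0.14 yaw 94.2
 bar px range [232. 262.] [273. 281.] 219
 z 0.09 corners [[0.501, 0.252], [0.509, 0.142], [0.466, 0.138], [0.459, 0.248]] mid [0.484 0.195 0.09 ]
 z 0.105 corners [[0.499, 0.249], [0.506, 0.14], [0.464, 0.137], [0.457, 0.245]] mid [0.482 0.193 0.105]
 z 0.12 corners [[0.497, 0.247], [0.504, 0.139], [0.462, 0.135], [0.455, 0.242]] mid [0.48  0.191 0.12 ]
green stripe [0.716 0.061 0.175] [ 0.706 -0.075  0.175] len 0.137 yaw 85.7
 bar px range [305. 205.] [347. 209.] 106
 z 0.215 corners [[0.624, 0.052], [0.63, 0.052], [0.623, -0.051], [0.617, -0.05]] mid [0.623 0.001 0.215]
orange stripe [ 0.692 -0.152  0.175] [ 0.685 -0.294  0.175] len 0.142 yaw 87.2
 bar px range [393. 212.] [438. 221.] 212
 z 0.215 corners [[0.591, -0.161], [0.61, -0.162], [0.603, -0.271], [0.584, -0.269]] mid [ 0.597 -0.216  0.215]
blue scene 226 [[362.0, 271.0], [374.0, 259.0], [402.0, 284.0], [390.0, 297.0]]
green scene 151 [[284.0, 225.0], [290.0, 220.0], [315.0, 253.0], [308.0, 258.0]]
orange scene 179 [[248.0, 174.0], [255.0, 169.0], [278.0, 200.0], [271.0, 205.0]]
```

View pics/topcrop.png

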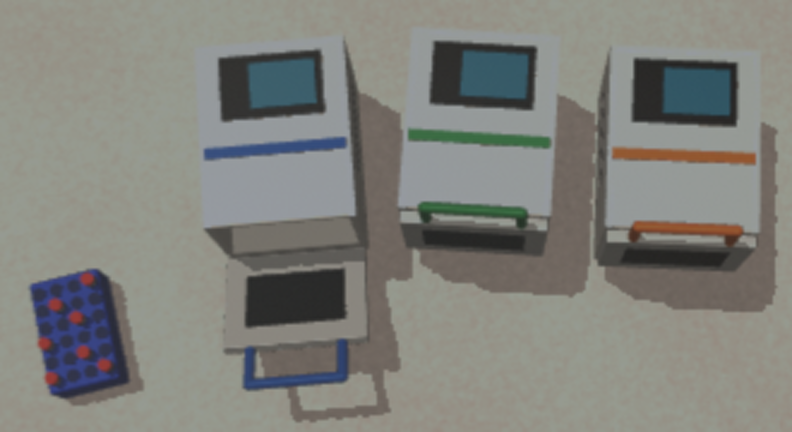

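The picture confirms the layout. Each housing's bar sits about 89 mm in front of its stripe, so the blue bar should be near (0.464, 0.190, 0.12), with the door about 63° open. I'll hover there with the jaws narrowed.

```bash
cat >> h.py <<'E'
from scipy.spatial.transform import Rotation as R
def inc(s,p,yaw):
    """tool-frame increments (cm, rad) from state s to tool-down pose at p with tool x at yaw deg"""
    r=R.from_quat(s["tool_rot"]); g=R.from_euler("z",yaw,degrees=True)*R.from_euler("x",180,degrees=True)
    return np.r_[r.inv().apply(np.array(p)-s["tcp_pos"])*100,(r.inv()*g).as_rotvec()].round(3)
E
python3 - <<'E'
from station import manip
from h import *
s=manip.sense()
print(inc(s,(.48,-.2,.28),94.2)); print(inc(s,(.464,.19,.26),94.2))
E
```

```text
[ 3.6565e+01 -2.5484e+01 -4.8960e+00 -1.0000e-03 -2.0000e-03 -1.2480e+00]
[ 5.0124e+01 -6.2082e+01 -2.8200e+00 -1.0000e-03 -2.0000e-03 -1.2480e+00]
```

Request:
drive_tool(
  increments=[
    [150, 36.6, -25.5, -4.9, 0, 0, -0.3],
    [150, 36.6, -25.5, -4.9, 0, 0, -0.5],
    [150, 36.6, -25.5, -4.9, 0, 0, -0.6],
    [150, 36.6, -25.5, -4.9, 0, 0, -0.7],
    [150, 36.6, -25.5, -4.9, 0, 0, -0.8],
    [150, 36.6, -25.5, -4.9, 0, 0, -0.9],
    [150, 36.6, -25.5, -4.9, 0, 0, -1.0],
    [150, 36.6, -25.5, -4.9, 0, 0, -1.248],
    [150, 36.6, -25.5, -4.9, 0, 0, -1.248],
    [150, 50.1, -62.1, -2.8, 0, 0, -1.248],
    [150, 50.1, -62.1, -2.8, 0, 0, -1.248],
    [150, 50.1, -62.1, -2.8, 0, 0, -1.248],
    [150, 50.1, -62.1, -2.8, 0, 0, -1.248],
    [150, 50.1, -62.1, -2.8, 0, 0, -1.248],
    [150, 50.1, -62.1, -2.8, 0, 0, -1.248],
    [150, 50.1, -62.1, -2.8, 0, 0, -1.248],
    [150, 50.1, -62.1, -2.8, 0, 0, -1.248],
    [150, 50.1, -62.1, -2.8, 0, 0, -1.248],
    [150, 50.1, -62.1, -2.8, 0, 0, -1.248],
    [150, 50.1, -62.1, -2.8, 0, 0, -1.248],
  ],
  force=40,
)

```text
t: 2.1
tcp_pos: [0.4637, 0.1886, 0.2591]
tool_rot: [0.681, 0.732, -0.0, -0.0]
force: [-0.2, -0.2, 0.3]
finger_gap: 0.41
```

```bash
python3 - <<'E'
from station import manip
from h import *
s=manip.sense(); m=manip.camera_model("wrist"); im=manip.snapshot("wrist"); cv2.imwrite("pics/w1.png",im[:,:,::-1])
print(s["t"],s["tcp_pos"],s["finger_gap"],s["qd"].max(),s["force"]); print(m["cam_to_world"].round(3).tolist(),m["k1"],m["mtx"][0])
k=mask(im,"blue",(0,0,640,480)); n,l,st,ce=cv2.connectedComponentsWithStats(k)
for i in range(1,n):
    if st[i,4]>150: print(st[i],ce[i].round(1))
E
```

```text
2.1 [0.46374556 0.18862698 0.25912581] 0.410251779352422 0.003485232802048166 [-0.15975022 -0.21018089  0.32844897]
[[0.997, 0.069, 0.021, 0.458], [0.072, -0.949, -0.307, 0.268], [-0.001, 0.307, -0.952, 0.402], [0.0, 0.0, 0.0, 1.0]] -0.050051089545064695 [414.5375437    0.         322.05518265]
[ 311  150   69  156 3824] [331.7 223.7]
```

View pics/w1.png

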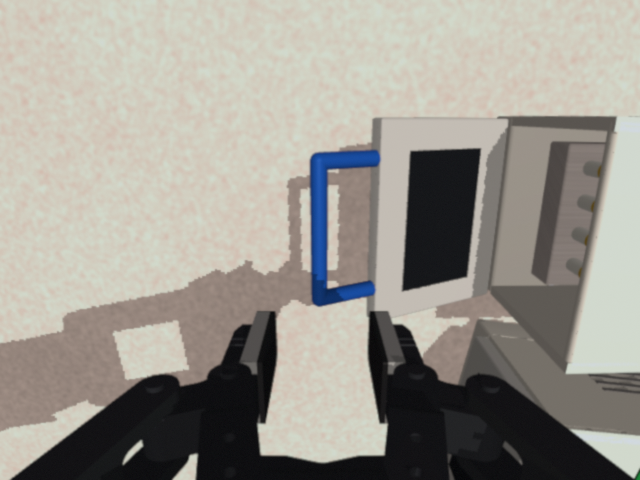

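The wrist picture shows the bar clearly, from (318,153) to (320,304), nearly parallel to the jaws' plane. I'll find the height at which it measures 100 mm long.

```bash
python3 - <<'E'
from station import manip
from h import *
m=manip.camera_model("wrist"); s=manip.sense()
for z in (.09,.1,.11,.12,.13):
    W=onplane(m,[(318,153),(320,304)],z); c=W.mean(0)
    print(z,np.linalg.norm(W[0]-W[1]).round(4),W[:,:2].round(3).tolist(),c.round(4), "yaw",np.degrees(np.arctan2(*(W[0]-W[1])[1::-1])).round(1))
mt=manip.camera_model("top"); ms=manip.camera_model("scene")
print(tri(mt,(253,278),ms,(383,273)), tri(m,(319,228),ms,(384,273)))
E
```

```text
0.09 0.1219 [[0.457, 0.242], [0.467, 0.121]] [0.4617 0.1817 0.09  ] yaw 94.7
0.1 0.118 [[0.457, 0.243], [0.466, 0.126]] [0.4616 0.1845 0.1   ] yaw 94.7
0.11 0.1141 [[0.457, 0.244], [0.466, 0.13]] [0.4615 0.1872 0.11  ] yaw 94.7
0.12 0.1102 [[0.457, 0.245], [0.466, 0.135]] [0.4613 0.19   0.12  ] yaw 94.7
0.13 0.1063 [[0.457, 0.246], [0.466, 0.14]] [0.4612 0.1927 0.13  ] yaw 94.7
(array([0.46658199, 0.18715154, 0.11435238]), np.float64(0.008098474567493949)) (array([0.46258411, 0.18624873, 0.10666596]), np.float64(0.007625180443819753))
```

```bash
python3 - <<'E'
from station import manip
from h import *
s=manip.sense(); print(inc(s,(.4615,.19,.098),94.6))
E
```

```text
[ 1.9500e-01 -2.2500e-01  1.6122e+01 -0.0000e+00  0.0000e+00 -9.0000e-03]
```

Request:
drive_tool(
  increments=[
    [150, 0.2, -0.2, 4, 0, 0, 0],
    [150, 0.2, -0.2, 8, 0, 0, 0],
    [150, 0.2, -0.2, 11, 0, 0, 0],
    [150, 0.2, -0.2, 13.5, 0, 0, 0],
    [150, 0.2, -0.2, 15.5, 0, 0, 0],
    [150, 0.2, -0.2, 16.1, 0, 0, 0],
    [150, 0.2, -0.2, 16.1, 0, 0, 0],
    [255, 0.2, -0.2, 16.1, 0, 0, 0],
    [255, 0.2, -0.2, 16.1, 0, 0, 0],
    [255, 0.2, -0.2, 16.1, 0, 0, 0],
    [255, 0.2, -0.2, 16.1, 0, 0, 0],
    [255, 0.2, -0.2, 16.1, 0, 0, 0],
  ],
  force=30,
)

```text
t: 3.35
tcp_pos: [0.4609, 0.191, 0.0988]
tool_rot: [0.681, 0.733, -0.001, -0.0]
force: [-4.5, -3.7, 2.4]
finger_gap: 0.124
```

```bash
python3 - <<'E'
from station import manip
from h import *
s=manip.sense(); print(s["t"],s["tcp_pos"],s["finger_gap"]*85,s["force"])
im=manip.snapshot("wrist"); cv2.imwrite("pics/w2.png",im[:,:,::-1])
# arc: bar from th0 to 0, hinge .153 ahead along u
r=R.from_quat(s["tool_rot"]).inv(); u=np.array([.9968,.08,0])
th0=np.radians(64.5)
for th in np.radians([60,55,50,45,40,35,30,25,20,15,10,7,4,2,0]):
    d=.17*(np.sin(th0)-np.sin(th))*u+np.array([0,0,.17*(np.cos(th)-np.cos(th0))])
    print(np.degrees(th).round(),(r.apply(d)*100).round(2).tolist())
E
```

```text
3.35 [0.46088475 0.19097558 0.09877969] 10.571901211954716 [-4.50942481 -3.73035443  2.37264539]
60.0 [0.0, 0.62, -1.18]
55.0 [0.01, 1.42, -2.43]
50.0 [0.01, 2.32, -3.61]
45.0 [0.02, 3.32, -4.71]
40.0 [0.02, 4.41, -5.71]
35.0 [0.03, 5.59, -6.61]
30.0 [0.04, 6.83, -7.41]
25.0 [0.05, 8.15, -8.1]
20.0 [0.06, 9.52, -8.67]
15.0 [0.06, 10.93, -9.12]
10.0 [0.07, 12.38, -9.44]
7.0 [0.08, 13.26, -9.57]
4.0 [0.08, 14.15, -9.66]
2.0 [0.09, 14.74, -9.69]
0.0 [0.09, 15.33, -9.7]
```

View pics/w2.png

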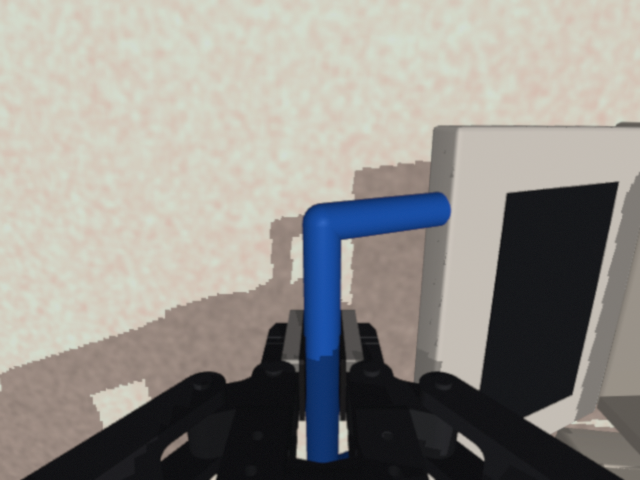

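The bar is held between the pads at (322,350). I'll swing it up in stages and watch the force.

Request:
drive_tool(
  increments=[
    [255, 0, 0.3, -0.6, 0, 0, 0],
    [255, 0, 0.6, -1.2, 0, 0, 0],
    [255, 0, 1.0, -1.8, 0, 0, 0],
    [255, 0, 1.4, -2.4, 0, 0, 0],
    [255, 0, 1.85, -3.0, 0, 0, 0],
    [255, 0, 2.3, -3.6, 0, 0, 0],
    [255, 0, 2.8, -4.2, 0, 0, 0],
    [255, 0, 3.3, -4.7, 0, 0, 0],
    [255, 0, 3.85, -5.2, 0, 0, 0],
    [255, 0, 4.4, -5.7, 0, 0, 0],
    [255, 0, 4.4, -5.7, 0, 0, 0],
  ],
)

```text
t: 4.5
tcp_pos: [0.5039, 0.1942, 0.1563]
tool_rot: [0.681, 0.733, -0.002, -0.001]
force: [-7.6, -4.6, 6.3]
finger_gap: 0.128
```

Request:
drive_tool(
  increments=[
    [255, 0, 0.6, -0.45, 0, 0, 0],
    [255, 0, 1.2, -0.9, 0, 0, 0],
    [255, 0, 1.8, -1.3, 0, 0, 0],
    [255, 0, 2.4, -1.7, 0, 0, 0],
    [255, 0, 3.05, -2.05, 0, 0, 0],
    [255, 0, 3.7, -2.4, 0, 0, 0],
    [255, 0, 4.4, -2.7, 0, 0, 0],
    [255, 0, 5.1, -2.95, 0, 0, 0],
    [255, 0, 5.8, -3.2, 0, 0, 0],
    [255, 0, 6.5, -3.4, 0, 0, 0],
    [255, 0, 7.2, -3.6, 0, 0, 0],
    [255, 0, 7.9, -3.7, 0, 0, 0],
    [255, 0, 7.9, -3.7, 0, 0, 0],
  ],
)

```text
t: 5.8
tcp_pos: [0.586, 0.2006, 0.1945]
tool_rot: [0.681, 0.732, 0.001, 0.001]
force: [-2.3, -2.4, 5.1]
finger_gap: 0.128
```

Request:
drive_tool(
  increments=[
    [255, 0, 0.5, -0.1, 0, 0, 0],
    [255, 0, 1.0, -0.15, 0, 0, 0],
    [255, 0, 1.5, -0.2, 0, 0, 0],
    [255, 0, 2.0, -0.25, 0, 0, 0],
    [255, 0, 2.4, -0.27, 0, 0, 0],
    [255, 0, 2.7, -0.27, 0, 0, 0],
    [255, 0, 2.7, -0.27, 0, 0, 0],
    [255, 0, 2.7, -0.27, 0, 0, 0],
  ],
)

```text
t: 6.6
tcp_pos: [0.6123, 0.2027, 0.1966]
tool_rot: [0.681, 0.732, 0.001, 0.001]
force: [-3.5, -2.1, 5.3]
finger_gap: 0.126
```

Request:
drive_tool(
  increments=[
    [255, 0, 0.2, 0, 0, 0, 0],
    [255, 0, 0.4, 0, 0, 0, 0],
    [255, 0, 0.6, 0, 0, 0, 0],
    [255, 0, 0.6, 0, 0, 0, 0],
  ],
)

```text
t: 7.0
tcp_pos: [0.6131, 0.2027, 0.1963]
tool_rot: [0.681, 0.733, -0.003, -0.003]
force: [-13.2, -2.6, 12.4]
finger_gap: 0.127
```

The force rose to 13 N with almost no movement, so the door is at its stop, shut. I release and lift.

Request:
drive_tool(
  increments=[
    [255, 0, -0.5, 0, 0, 0, 0],
    [150, 0, -0.5, 0, 0, 0, 0],
    [150, 0, -0.5, 0, 0, 0, 0],
    [150, 0, -0.5, 0, 0, 0, 0],
    [150, 0, -0.5, 0, 0, 0, 0],
    [150, 0, -0.5, -2, 0, 0, 0],
    [150, 0, -0.5, -4, 0, 0, 0],
    [150, 0, -0.5, -8, 0, 0, 0],
    [150, 0, -0.5, -12, 0, 0, 0],
    [150, 0, -0.5, -15, 0, 0, 0],
    [150, 0, -0.5, -15, 0, 0, 0],
  ],
)

```text
t: 8.1
tcp_pos: [0.6153, 0.203, 0.3509]
tool_rot: [0.681, 0.732, 0.005, 0.004]
force: [0.6, -0.0, -0.6]
finger_gap: 0.407
```

```bash
python3 - <<'E'
from station import manip
from h import *
s=manip.sense(); print(s["t"],s["tcp_pos"],s["force"],s["finger_gap"]); print(inc(s,(.62,.0,.346),85.7))
im=manip.snapshot("top"); cv2.imwrite("pics/t2.png",im[:,:,::-1])
m=manip.camera_model("top"); P=pts(mask(im,"blue",(205,195,285,235)));print(len(P)); 
if len(P): print(onplane(m,P,.215).mean(0),P.min(0),P.max(0))
E
```

```text
8.1 [0.61528473 0.20295394 0.35094669] [ 0.64582513 -0.01626836 -0.58744976] 0.4069242330726624
[-2.0276e+01 -1.0180e+00  4.6000e-01  1.2000e-02 -2.0000e-03  1.4800e-01]
61
[0.61688182 0.17183899 0.215     ] [247. 209.] [265. 212.]
```

Request:
drive_tool(
  increments=[
    [150, -5, -0.3, 0, 0, 0, 0.05],
    [150, -10, -0.6, 0.2, 0, 0, 0.1],
    [150, -15, -0.8, 0.4, 0, 0, 0.148],
    [150, -19, -1, 0.5, 0, 0, 0.148],
    [150, -20.3, -1, 0.5, 0, 0, 0.148],
    [150, -20.3, -1, 0.5, 0, 0, 0.148],
    [150, -20.3, -1, 0.5, 0, 0, 0.148],
  ],
)

```text
t: 8.85
tcp_pos: [0.6168, 0.0001, 0.339]
tool_rot: [0.733, 0.68, -0.0, -0.001]
force: [-0.1, 0.3, 0.4]
finger_gap: 0.409
```

```bash
python3 - <<'E'
from station import manip
from h import *
s=manip.sense(); m=manip.camera_model("wrist"); im=manip.snapshot("wrist"); cv2.imwrite("pics/w3.png",im[:,:,::-1])
print(s["t"],s["tcp_pos"],s["qd"].max())
k=mask(im,"green",(0,0,640,480)); n,l,st,ce=cv2.connectedComponentsWithStats(k)
for i in range(1,n):
    if st[i,4]>150:
        b=cv2.boxPoints(cv2.minAreaRect(pts((l==i).astype(np.uint8)).astype(np.float32)))
        print(st[i],b.round(0).tolist()); W=onplane(m,b,.215); print(W.round(3).tolist(),W.mean(0).round(4))
E
```

```text
8.85 [6.16778950e-01 8.76988673e-05 3.38993395e-01] 0.02627753098836343
[ 430  126   31  190 2754] [[429.0, 315.0], [445.0, 125.0], [460.0, 126.0], [444.0, 316.0]]
[[0.688, -0.06, 0.215], [0.698, 0.07, 0.215], [0.708, 0.069, 0.215], [0.699, -0.062, 0.215]] [0.6983 0.0043 0.215 ]
[ 322  153   17  164 2604] [[322.0, 153.0], [338.0, 153.0], [338.0, 316.0], [322.0, 316.0]]
[[0.62, 0.058, 0.215], [0.63, 0.058, 0.215], [0.623, -0.056, 0.215], [0.612, -0.055, 0.215]] [0.6215 0.0013 0.215 ]
```

View pics/w3.png

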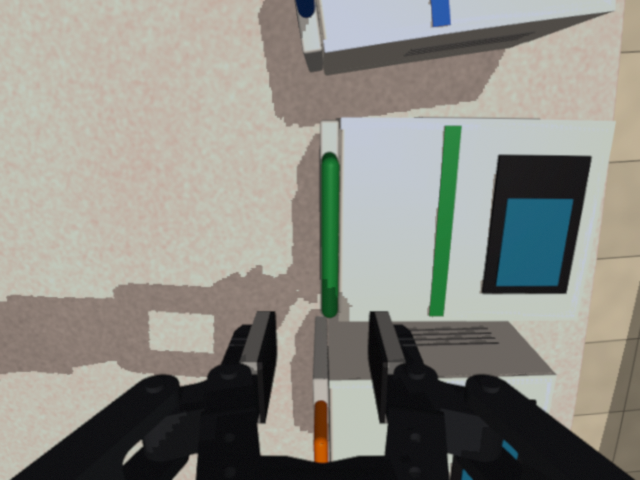

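The green bar is at (330,235) in the picture, which gives (0.6215, 0.001) at z = 0.215, about 110 mm long with its rounded ends, as expected. The blue door also looks closed. I'll descend and grip.

```bash
python3 - <<'E'
from station import manip
from h import *
s=manip.sense(); print(inc(s,(.6215,.001,.197),86.2))
E
```

```text
[ 4.5000e-02  4.8700e-01  1.4225e+01 -1.0000e-03 -1.0000e-03 -7.0000e-03]
```

Request:
drive_tool(
  increments=[
    [150, 0, 0.5, 3, 0, 0, 0],
    [150, 0, 0.5, 6, 0, 0, 0],
    [150, 0, 0.5, 9, 0, 0, 0],
    [150, 0, 0.5, 11.5, 0, 0, 0],
    [150, 0, 0.5, 13.5, 0, 0, 0],
    [150, 0, 0.5, 14.2, 0, 0, 0],
    [150, 0, 0.5, 14.2, 0, 0, 0],
    [255, 0, 0.5, 14.2, 0, 0, 0],
    [255, 0, 0.5, 14.2, 0, 0, 0],
    [255, 0, 0.5, 14.2, 0, 0, 0],
    [255, 0, 0.5, 14.2, 0, 0, 0],
    [255, 0, 0.5, 14.2, 0, 0, 0],
  ],
  force=30,
)

```text
t: 10.1
tcp_pos: [0.6216, -0.0006, 0.1994]
tool_rot: [0.733, 0.68, 0.0, -0.0]
force: [-4.4, 3.0, 5.5]
finger_gap: 0.123
```

```bash
python3 - <<'E'
from station import manip
from h import *
s=manip.sense(); print(s["t"],s["tcp_pos"],s["finger_gap"]*85,s["force"])
r=R.from_quat(s["tool_rot"]).inv(); a=np.radians(-3.9); u=np.array([np.cos(a),np.sin(a),0])
for th in np.radians(range(4,81,4)):
    d=-.17*np.sin(th)*u-np.array([0,0,.17*(1-np.cos(th))])
    print(np.degrees(th).round(),(r.apply(d)*100).round(2).tolist())
E
```

```text
10.1 [ 6.21581825e-01 -5.71283326e-04  1.99383429e-01] 10.440955820898088 [-4.42289886  2.97265228  5.46853847]
4.0 [-0.01, -1.19, 0.04]
8.0 [-0.02, -2.37, 0.17]
12.0 [-0.02, -3.53, 0.37]
16.0 [-0.03, -4.69, 0.66]
20.0 [-0.04, -5.81, 1.03]
24.0 [-0.05, -6.91, 1.47]
28.0 [-0.06, -7.98, 1.99]
32.0 [-0.06, -9.01, 2.59]
36.0 [-0.07, -9.99, 3.25]
40.0 [-0.08, -10.93, 3.98]
44.0 [-0.09, -11.81, 4.77]
48.0 [-0.09, -12.63, 5.63]
52.0 [-0.1, -13.39, 6.54]
56.0 [-0.1, -14.09, 7.5]
60.0 [-0.11, -14.72, 8.5]
64.0 [-0.11, -15.28, 9.55]
68.0 [-0.12, -15.76, 10.64]
72.0 [-0.12, -16.16, 11.75]
76.0 [-0.13, -16.49, 12.89]
80.0 [-0.13, -16.74, 14.05]
```

Request:
drive_tool(
  increments=[
    [255, 0, -0.6, 0, 0, 0, 0],
    [255, 0, -1.2, 0, 0, 0, 0],
    [255, 0, -1.8, 0.1, 0, 0, 0],
    [255, 0, -2.4, 0.2, 0, 0, 0],
    [255, 0, -3.5, 0.4, 0, 0, 0],
    [255, 0, -4.7, 0.7, 0, 0, 0],
    [255, 0, -5.8, 1.0, 0, 0, 0],
    [255, 0, -6.9, 1.5, 0, 0, 0],
    [255, 0, -8.0, 2.0, 0, 0, 0],
    [255, 0, -9.0, 2.6, 0, 0, 0],
    [255, 0, -10.0, 3.25, 0, 0, 0],
    [255, -0.1, -10.9, 4.0, 0, 0, 0],
    [255, -0.1, -10.9, 4.0, 0, 0, 0],
  ],
)

```text
t: 11.4
tcp_pos: [0.5123, 0.0071, 0.1573]
tool_rot: [0.733, 0.68, 0.001, -0.001]
force: [1.9, 5.2, -4.6]
finger_gap: 0.128
```

Request:
drive_tool(
  increments=[
    [255, 0, -0.45, 0.4, 0, 0, 0],
    [255, 0, -0.9, 0.8, 0, 0, 0],
    [255, 0, -1.7, 1.65, 0, 0, 0],
    [255, 0, -2.5, 2.55, 0, 0, 0],
    [255, 0, -3.2, 3.5, 0, 0, 0],
    [255, 0, -3.8, 4.5, 0, 0, 0],
    [255, 0, -4.1, 5.0, 0, 0, 0],
    [255, 0, -4.4, 5.6, 0, 0, 0],
    [255, 0, -4.6, 6.1, 0, 0, 0],
    [255, 0, -4.85, 6.65, 0, 0, 0],
    [255, 0, -5.05, 7.2, 0, 0, 0],
    [255, 0, -5.25, 7.75, 0, 0, 0],
    [255, 0, -5.4, 8.2, 0, 0, 0],
    [255, 0, -5.4, 8.2, 0, 0, 0],
  ],
)

```text
t: 12.8
tcp_pos: [0.4599, 0.0106, 0.0757]
tool_rot: [0.733, 0.68, 0.001, 0.0]
force: [2.7, 7.0, -1.8]
finger_gap: 0.126
```

Request:
drive_tool(
  increments=[
    [255, 0, -0.05, 0.3, 0, 0, 0],
    [255, 0, -0.1, 0.6, 0, 0, 0],
    [255, 0, -0.15, 0.9, 0, 0, 0],
    [255, 0, -0.15, 1.1, 0, 0, 0],
    [255, 0, -0.15, 1.1, 0, 0, 0],
  ],
)

```text
t: 13.3
tcp_pos: [0.4569, 0.0109, 0.0648]
tool_rot: [0.733, 0.68, -0.0, -0.001]
force: [0.0, 6.9, -1.0]
finger_gap: 0.124
```

The bar is at about 82 mm, the height given for the stop. I release and lift.

Request:
drive_tool(
  increments=[
    [150, 0, -0.15, 1.1, 0, 0, 0],
    [150, 0, 0, 1.0, 0, 0, 0],
    [150, 0, 0, 1.0, 0, 0, 0],
    [150, 0, 0, 1.0, 0, 0, 0],
    [150, 0, 0, 0, 0, 0, 0],
    [150, 0, 0, -2, 0, 0, 0],
    [150, 0, 0, -6, 0, 0, 0],
    [150, 0, 0, -10, 0, 0, 0],
    [150, 0, 0, -15, 0, 0, 0],
    [150, 0, 0, -20, 0, 0, 0],
    [150, 0, 0, -25, 0, 0, 0],
    [150, 0, 0, -25, 0, 0, 0],
    [150, 0, 0, -25, 0, 0, 0],
  ],
)

```text
t: 14.6
tcp_pos: [0.4581, 0.0101, 0.317]
tool_rot: [0.733, 0.68, 0.001, 0.002]
force: [0.0, 0.2, -0.5]
finger_gap: 0.413
```

```bash
python3 - <<'E'
from station import manip
from h import *
s=manip.sense(); print(s["t"],s["tcp_pos"],s["force"],s["finger_gap"])
im=manip.snapshot("scene"); cv2.imwrite("pics/s9.png",im[:,:,::-1])
t=manip.snapshot("top"); t0=cv2.imread("pics/top0.png")[:,:,::-1].copy(); m=manip.camera_model("top")
for a in (t0,t): print("rack",pts(mask(a,"blue",(135,225,190,292))).mean(0),"orange bar",pts(mask(a,"orange",(388,208,442,224))).mean(0))
w=manip.snapshot("wrist"); mw=manip.camera_model("wrist"); k=mask(w,"green",(0,0,640,480)); P=pts(k); b=cv2.boundingRect(P.astype(np.float32)); print(b)
cv2.imwrite("pics/w9.png",np.hstack([cv2.resize(w,(400,300)),cv2.resize(im[140:410,190:550],(400,300))])[:,:,::-1])
E
```

```text
14.6 [0.45809184 0.01009572 0.31697273] [ 0.02683895  0.23763489 -0.46276562] 0.4129694651639687
rack [161.0606488  258.35825106] orange bar [415.89150943 215.22641509]
rack [161.09219858 258.27659574] orange bar [415.87264151 215.24528302]
(318, 144, 56, 121)
```

View pics/w9.png

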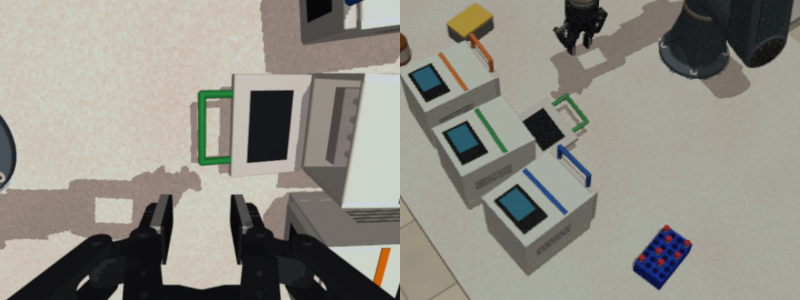

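The green door is down with its bar at about (215,127) in the left view. The blue and orange doors are shut, the rack has not moved, and the gripper is clear, so I hand the job in.

```bash
python3 -c "
from station import manip
print(manip.sign_off())"
```

```text
the job is handed in; nothing more can be done
None
```

I pushed the blue-handled door up until it was shut, then pulled the green-handled door down to its stop. The job was handed in at about 15 s of the 48 s allowed; sign-off reports no verdict.

- **Blue door:** at the end of the push the force rose to about 13 N with almost no further movement, so it was at its stop. The last pictures still show it shut.
- **Green door:** the bar was at about 82–84 mm when I released it, which matches the height given for the 77° stop. The last picture shows the door down.
- **Orange door and rack:** both are within 0.1 pixel of where they were in the first top picture.
- **Gripper:** it ended clear of everything, 0.32 m up, with under 1 N on the tool.

The two-camera position of the blue bar left a ray mismatch of about 8 mm. I used the wrist-camera position and the door's geometry instead, and the grasp confirmed them. No other check failed or disagreed.

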